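# Clip the camp mug onto the hanger

## Robot

A 7-joint arm with a two-finger parallel gripper is mounted at the origin on a cart in front of the work surface, level with it; the furniture and walls round the work are solid. World frame = base frame: x ahead of the robot, y to its left, z up, the work surface at z = 0. Lengths are in m, angles in rad, forces in N, time in s.
With the tool pointing down it reaches from about 0.35 to 0.775 m from the base axis. Payload 3.1 kg.
Tool frame: the origin (TCP) lies between the finger pads; the fingertips stand bot.tip_extent ahead of it and the grasp point (between the pads) lies 6 mm ahead of it (bot.tip_extent is the distance from the TCP to the fingertips, in m); z points along the fingers, y is the line along which they close (so a half turn about z gives the same grasp; the last joint's range is limited). The gripper opens to 85 mm and grips with 20 to 120 N. Pads are 22 mm wide; open, the fingers measure 114 mm over their backs; the gripper's body (76 mm by 85 mm) begins 54 mm behind the grasp point. The pads swing forward as they close: fully open they stand 13 mm farther back than shut.
Start: joints at [1.188, 0.311, 0.014, 1.512, -0.004, 1.319, -0.027], TCP at [0.184, -0.518, 0.256] pointing down, gripper open.
Joint ranges: [-2.7, 2.7], [-0.3, 1.91], [-1.27, 1.3], [0.12, 2.57], [-1.44, 4.58], [0.2, 2.03], [-3.05, 3.05]. Speed limits (rad/s): [2.79, 2.79, 3.14, 3.14, 3.14, 3.14, 3.14].

## Interface

Orientations are given as a rotation vector (axis times angle).
In Python, from plant import telemetry, snapshot, bot gives the robot as it stands. The module is installed in compiled form; this text tells all that it offers.
- The arm moves only by the shell command python3 -m jog 'ROWS'. ROWS is JSON, a list that holds one entry, the list of rows, each a list of 5 numbers: the closure, from 0 (fully open) to 1 (shut), then the shift along the tool's x, y, z in units of 40 mm (1.0 is 40 mm), then the turn about the tool's z in units of 8 degrees (1.0 is 8 degrees). In form: [[[grip, x, y, z, roll], ...]]. A call has 1 to 20 rows; each row is the pose to reach, as a shift and turn from the pose commanded when the call began, along the tool's axes at that moment; what a row does not reach only later rows make up. A row lasts 1/8 s, in which the tool goes at most 62.5 mm and 10.7 degrees, less where a joint would pass 70% of its speed; a pose out of reach is approached as far as the arm can. A call with a gripper value outside its range is refused whole. The fingers move at their own pace and stop on an object; the grip force is fixed at half the most. Time passes only in rows, so rows that repeat a pose let the fingers close. It gives the time, the measured TCP pose, the force, the opening and the grip force at its end, in the units of the state.
- telemetry.read_state(): the state, without advancing time (a new reading comes with each control period).
- snapshot(name): name is "scene" or "top" or "wrist"; returns a dict with "image" (420x560x3 uint8, red, green, blue), "camera_matrix" (3x3 intrinsics, pixels), "rvec" (rotation vector, rad) and "tvec" (3), from world to camera coordinates, as OpenCV has them. Camera axes: x right, y down, z forward; pixel columns grow to the right and rows downward; lengths in m; the calibration is good to about 2 mm. A picture is of the moment at which its call begins. There is no depth.
- bot.job_done(): hands the job in; it is judged then, once.
The state is a dict: "time": time; "q": joint angles; "dq": joint speeds; "tau": joint torques, N m; "tcp_pos": TCP position; "tool_rot": TCP orientation; "contact_force": force on the tool from outside, world axes, zero at the start; "wrist_torque": the same for the moment, N m; "gripper_width": finger opening in m; "grasp_force": force on a finger pad.
Only numpy, scipy, OpenCV 4.12 (cv2) and the standard library are available. Lean on these libraries where they do the work, as an engineer would, in place of code of your own. Each camera call takes 0.05 s, during which the arm holds its last target. There are 200 camera calls.

## Task

Lift the steel camp mug straight out of its wooden caddy and clip its snap-hook handle onto the eye of the steel hanger: press the handle's sprung gate against the front bar of the eye until the bar is right inside and the gate has snapped shut behind it. Keep the mug upright and square to the eye and give it a definite but gentle tug straight back (about 5 N) to feel that it has caught, then let it go so that it hangs from the eye. The eye may be clamped at any height on its post; do not shove the hanger or the caddy about, and leave the other things alone.

Things in the scene. Friction and masses are not known exactly. Their poses are not given: they have to be found in the camera images.
- mug: Slim plain steel camp mug, open at the top, round and straight-sided, 62 mm across, 92 mm tall, 0.16 to 0.28 kg. Origin: centre of its underside; z up its axis, x towards its handle. Grip it across the body at right angles to the handle, about 66 mm up. The handle is a snap hook: a closed loop of 8 mm bar at y = 0.
- hook (a point): Point inside the snap hook's loop, at x = 47, z = 66 mm in the mug's frame, same axes. Top arm: centre z = 82; bottom arm: centre z = 32 (underside 28) mm; both run out from the mug's wall (x = 31) to x = 67. The shut gate stands upright at x = 67, 7 mm thick. Clear room inside: 32 mm deep (x), 42 mm high.
- nose (a point): Lowest point of the rounded nose that turns down from the outer end of the hook's top arm (x = 67, z = 74.5 mm in the mug's frame). The gate's free end (z = 74) shuts just under it; the gate's hinge is below, at x = 67, z = 37 mm.
- gate (a joint): Sprung gate's angle: 0 shut; grows as its upper end swings in towards the mug; stop 1.15; cannot open outward. Pressed level near the upper end it yields at 2 to 3 N, 5 to 7 N far in. An 8 mm bar pressed level at z = 62 to 70 mm of the mug passes the free end only a few mm before it meets the mug's wall, so press right home; lower on the gate it jams.
- caddy: Light wooden block, 116 (x) x 212 (y) x 30 mm, 0.9 kg, loose on the worktop. Origin: underside, middle of its far long edge; it reaches to x = -116 mm. A round pocket at (-58, +55), 65.5 mm wide and 24 mm deep, holds the mug snugly (1.5 mm play; mug's underside 6 mm above the worktop; its handle above the block, roughly along +x). A long pocket at (-58, -55) holds the espresso cup.
- stand: Free-standing steel hanger, 2.6 kg. Origin: on the worktop plumb below the middle of the eye's front bar, z up, x from the bar towards the post. Disc foot 180 mm across, 14 mm thick, centred at x = +25 mm; post 12 mm thick at x = +75, 213 mm tall with its ball. A level eye reaches from the post to x = 0. Pushed or pulled level at the eye with more than about 9 N it slides or tips.
- espresso_cup: Small two-tone espresso cup, 64 x 88 x 49 mm, standing in the caddy's long pocket; a bystander. Origin: centre of its underside.
- salt_shaker: Salt shaker, 44 mm across, 90 mm tall, at the back of the worktop; a bystander. Origin: centre of its underside.
- pepper_mill: Brown wooden pepper mill, 58 mm across, 170 mm tall, at the back of the worktop; a bystander. Origin: centre of its underside.
- tumbler: Clear glass tumbler, 81 mm across, 91 mm tall, to the right near the front edge; a bystander. Origin: centre of its underside.
- foot (a point): Point on top of the hanger's foot, plumb below the middle of the eye's front bar (14 mm up, same axes as the hanger). The eye: closed level rectangle of 8 mm round bar, 68 (y) x 63 mm (x) between bar centres; front bar along y at x = 0. A collar clamps it firmly to the post with the bar's centre anywhere from 140 to 174 mm above the worktop; that height is not reported: see it or feel it.

How it is judged:
By the outcome, as a careful person would: the job done as asked, in the order asked, and still so for the second after the job is handed in, with the robot touching nothing.
It also fails if it takes over 54 s, if anything falls off the work surface, if the arm or the gripper's body presses on something with over 40 N, if the wrist force passes 120 N, or if a joint passes its speed limit or range.

## Working session

There is one attempt and no reset: what is moved stays moved. The work goes in short steps, Python scripts to look and compute and a shell command to move; the robot and the scene stay as the last step left them, time stands still between calls to the robot, and variables do not carry over. Pictures are saved under pics/ and viewed, at most 10 in all, crops included, and the job is handed in when it is done.

```bash
mkdir -p pics
cat > h.py <<'E'
import numpy as np, cv2
from plant import telemetry, snapshot, bot
def shot(n,f):
    s=snapshot(n); cv2.imwrite('pics/'+f+'.png',s['image'][:,:,::-1]); np.savez('pics/'+f,**{k:v for k,v in s.items() if k!='image'}); return s
def load(f): return np.load('pics/'+f+'.npz')
def ray(s,p):
    K=np.array(s['camera_matrix']);R=cv2.Rodrigues(np.array(s['rvec'],float))[0];t=np.array(s['tvec'],float).ravel()
    d=R.T@np.linalg.solve(K,[p[0],p[1],1.]);c=-R.T@t
    return c,d/np.linalg.norm(d)
def atz(s,p,z):
    c,d=ray(s,p);return c+d*(z-c[2])/d[2]
def tri(obs):
    A=np.zeros((3,3));b=np.zeros(3);L=[]
    for s,p in obs:
        c,d=ray(s,p);M=np.eye(3)-np.outer(d,d);A+=M;b+=M@c;L.append((c,M))
    x=np.linalg.solve(A,b);return x,[np.linalg.norm(M@(x-c)) for c,M in L]
def proj(s,X):
    return cv2.projectPoints(np.array(X,float).reshape(-1,3),np.array(s['rvec'],float),np.array(s['tvec'],float),np.array(s['camera_matrix'],float),None)[0].reshape(-1,2)
E
python3 - <<'E'
from h import *
import cv2
a=[shot(n,n+'0') for n in('scene','top','wrist')]
st=telemetry.read_state();print({k:np.round(v,3).tolist() for k,v in st.items()},bot.tip_extent)
for s in a: print(np.round(ray(s,(280,210)),3).tolist())
E
```

```text
{'time': 0.15, 'q': [1.188, 0.312, 0.014, 1.513, -0.004, 1.319, -0.027], 'dq': [0.0, -0.001, -0.002, -0.004, -0.0, 0.0, 0.0], 'tau': [0.001, -38.027, 0.146, -23.085, 0.012, 0.01, 0.0], 'tcp_pos': [0.184, -0.518, 0.255], 'tool_rot': [-3.094, -0.533, 0.001], 'contact_force': [-0.071, 0.135, 0.186], 'wrist_torque': [-0.026, 0.015, -0.03], 'grasp_force': 0.0, 'gripper_width': 0.086} 0.025
[[0.17, 0.563, 0.744], [0.406, -0.635, -0.656]]
[[0.366, -0.112, 1.352], [0.164, 0.0, -0.987]]
[[0.247, -0.497, 0.372], [-0.265, -0.096, -0.959]]
```

View pics/scene0.png

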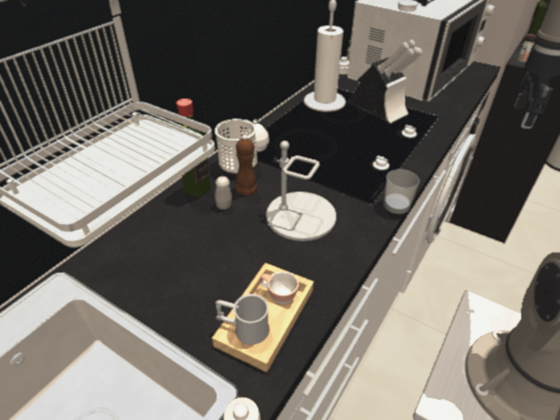

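View pics/top0.png

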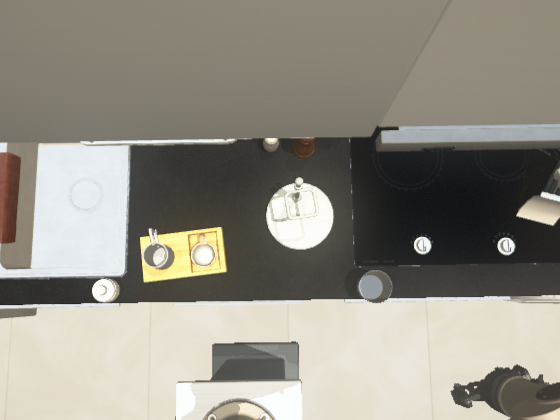

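Scene view: mug at about (251,318) with the handle pointing left to (220,312), caddy around (265,313), eye at (300,166), foot at (300,215). Top view: mug (157,256) with handle to (153,232), stand (300,215), eye about (302,205). I'll enlarge both areas.

Run:
```python
from h import *
a=cv2.imread('pics/scene0.png');b=cv2.imread('pics/top0.png')
def c(im,x,y,w,h): return cv2.resize(im[y:y+h,x:x+w],(400,300),interpolation=cv2.INTER_CUBIC)
m=np.vstack([np.hstack([c(a,200,255,120,90),c(a,250,135,100,75)]),np.hstack([c(b,130,215,100,75),c(b,250,170,100,75)])])
cv2.imwrite('pics/m1.png',m)
```

```text
(no output)
```

View pics/m1.png

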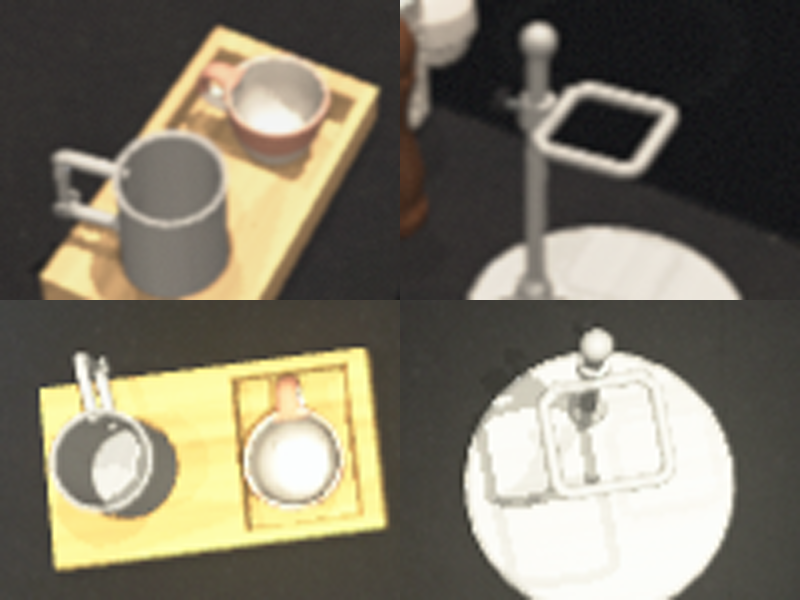

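```bash
cat >> h.py <<'E'
def T(u,v): return (250+(u-400)/4-.375,170+(v-300)/4-.375)
def T2(u,v): return (130+u/4-.375,215+(v-300)/4-.375)
def S(u,v): return (250+(u-400)/4-.375,135+v/4-.375)
def S2(u,v): return (200+u*.3-.35,255+v*.3-.35)
E
python3 - <<'E'
from h import *
s=load('scene0');t=load('top0')
for n,a,b in [('front+y',S(630,168),T(553,491)),('front-y',S(677,117),T(671,481)),('back-y',S(593,88),T(659,379)),('back+y',S(540,133),T(546,388)),('frontmid',S(654,142),T(612,487)),('ball',S(539,38),T(597,345)),
 ('mugrim',S2(170,179),T2(102,463)),('armend',S2(60,157),T2(82,358))]:
    x,r=tri([(s,a),(t,b)]);print(n,np.round(x,4),np.round(r,4))
for z in (.098,): print('rim top cam',atz(t,T2(102,463),z),'scene',atz(s,S2(170,179),z))
print('armend',atz(t,T2(82,358),.088),atz(s,S2(60,157),.088))
f=[atz(t,T(u,v),.014) for u,v in((466,484),(734,484),(600,350))];print('foot',f)
print('caddy',[np.round(atz(t,T2(*p),.03),4) for p in((40,389),(368,349),(386,528),(57,569))])
E
```

```text
front+y [ 0.5435 -0.131   0.1614] [0.0018 0.0018]
front-y [ 0.5504 -0.2008  0.1531] [0.001 0.001]
back-y [ 0.6093 -0.1962  0.1552] [0.0036 0.0036]
back+y [ 0.6038 -0.1284  0.1639] [0.0029 0.0029]
frontmid [ 0.5466 -0.1656  0.1574] [0.0011 0.0011]
ball [ 0.6213 -0.1568  0.2068] [0.0012 0.0012]
mugrim [0.466  0.1956 0.0976] [0.0001 0.0001]
armend [0.5318 0.2118 0.0872] [0.0005 0.0005]
rim top cam [0.4658481  0.19543641 0.098     ] scene [0.46595761 0.19590928 0.098     ]
armend [0.53215672 0.21183341 0.088     ] [0.53085547 0.21205356 0.088     ]
foot [array([ 0.57301116, -0.07509374,  0.014     ]), array([ 0.57018821, -0.252315  ,  0.014     ]), array([ 0.66219888, -0.16565506,  0.014     ])]
caddy [array([0.5199, 0.2535, 0.03  ]), array([0.5427, 0.0407, 0.03  ]), array([0.4266, 0.0288, 0.03  ]), array([0.4039, 0.2393, 0.03  ])]
```

Triangulation: mug rim centre (0.466, 0.196, 0.098), which matches the text. Handle yaw is about 14°. The eye's front bar middle is near (0.547, −0.166, ~0.158) with stand yaw about 6°. I'll refine these with the wrist camera.

```bash
cat >> h.py <<'E'
from scipy.spatial.transform import Rotation as Ro
def tyaw(R): return np.degrees(np.arctan2(R[1,0],R[0,0]))
def plan(P,yaw=None,frm=None):
    st=telemetry.read_state();R=Ro.from_rotvec(st['tool_rot']).as_matrix();p=np.array(st['tcp_pos']) if frm is None else np.array(frm)
    for q in P: print('shift',np.round(R.T@(np.array(q)-p)/.04,2),'n rows',np.round(np.linalg.norm(np.array(q)-p)/.0625,1))
    if yaw is not None:
        # turn about tool z (down) : world yaw decreases with +roll
        print('roll',round(-(yaw-tyaw(R))/8,3))
E
python3 - <<'E'
from h import *
s=load('wrist0');print(s['camera_matrix'].round(1).tolist())
st=telemetry.read_state();R=Ro.from_rotvec(st['tool_rot']).as_matrix();print(R.round(3),tyaw(R))
plan([[.42,-.30,.285],[.475,-.235,.285]],6.3)
E
```

```text
[[294.3, 0.0, 279.0], [0.0, 294.3, 204.7], [0.0, 0.0, 1.0]]
[[ 0.942  0.334 -0.001]
 [ 0.334 -0.942  0.002]
 [-0.    -0.002 -1.   ]] 19.533662019562346
shift [ 7.39 -3.16 -0.73] n rows 5.2
shift [ 9.23 -4.23 -0.73] n rows 6.5
roll 1.654
```

```bash
python3 -m jog '[[[0,1.2,-0.5,-0.7,0.4],[0,2.7,-1.1,-0.73,0.8],[0,4.2,-1.8,-0.73,1.2],[0,5.8,-2.5,-0.73,1.65],[0,7.3,-3.1,-0.73,1.65],[0,8.4,-3.7,-0.73,1.65],[0,9.23,-4.23,-0.73,1.65],[0,9.23,-4.23,-0.73,1.65],[0,9.23,-4.23,-0.73,1.65]]]'
python3 - <<'E'
from h import *
shot('wrist','wA')
plan([[.475,-.095,.285]])
E
```

```text
time: 1.27
tcp_pos: [0.4746, -0.2362, 0.2851]
tool_rot: [3.136, 0.172, -0.002]
contact_force: [-0.1, -0.3, -0.3]
gripper_width: 0.0856
grasp_force: 0.0
shift [ 0.4  -3.53  0.  ] n rows 2.3
```

```bash
python3 -m jog '[[[0,0.1,-1.2,0,0],[0,0.27,-2.5,0,0],[0,0.4,-3.53,0,0],[0,0.4,-3.53,0,0],[0,0.4,-3.53,0,0]]]'
python3 - <<'E'
from h import *
shot('wrist','wB')
a=cv2.imread('pics/wA.png');b=cv2.imread('pics/wB.png')
cv2.imwrite('pics/m2.png',np.hstack([cv2.resize(a,(400,300),interpolation=3),cv2.resize(b,(400,300),interpolation=3)]))
for f in('wA','wB'):
    s=load(f);print(proj(s,[[.5435,-.131,.158],[.5504,-.2008,.158],[.6093,-.196,.158],[.604,-.128,.158],[.466,.1956,.098]]).round(0).tolist())
E
```

```text
time: 1.95
tcp_pos: [0.4751, -0.0956, 0.2855]
tool_rot: [3.136, 0.168, -0.0]
contact_force: [0.2, -1.0, -0.1]
gripper_width: 0.0856
grasp_force: 0.0
[[154.0, 106.0], [243.0, 107.0], [243.0, 23.0], [150.0, 19.0], [-144.0, 152.0]]
[[330.0, 127.0], [418.0, 128.0], [429.0, 47.0], [339.0, 44.0], [-3.0, 168.0]]
```

View pics/m2.png

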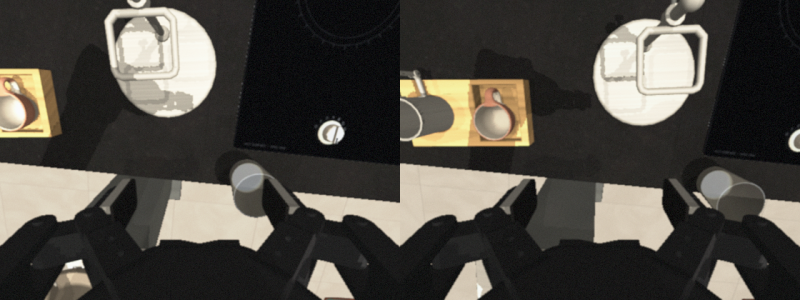

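Run:
```python
from h import *
a=cv2.imread('pics/wA.png')[0:130,145:259];b=cv2.imread('pics/wB.png')[20:150,320:434]
cv2.imwrite('pics/m3.png',np.hstack([cv2.resize(i,(399,455),interpolation=cv2.INTER_CUBIC) for i in(a,b)]))
```

```text
(no output)
```

View pics/m3.png

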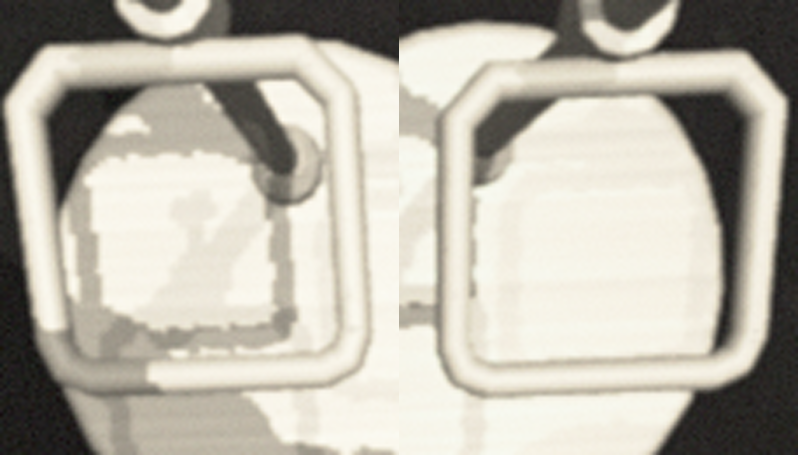

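Run:
```python
from h import *
from scipy.optimize import least_squares
A=load('wA');B=load('wB');s=load('scene0');t=load('top0')
a=lambda u,v:(145+u/3.5-.36,v/3.5-.36); b=lambda u,v:(320+(u-399)/3.5-.36,20+v/3.5-.36)
oa=[a(59,377.5),a(355.5,366.7),a(339,55.3),a(23.5,66)];ob=[b(459,379.3),b(748.5,370.2),b(771,69.2),b(456.4,80.2)]
for p,q in zip(oa,ob):
    x,r=tri([(A,p),(B,q)]);print(x.round(4),np.round(r,4))
os_=[S(630,168),S(677,117),S(593,88),S(540,133)];ot=[T(553,491),T(671,481),T(659,379),T(546,388)]
L=np.array([[0,.034],[0,-.034],[.063,-.034],[.063,.034]])
def corners(p):
    c,sn=np.cos(p[3]),np.sin(p[3]);return np.c_[p[0]+c*L[:,0]-sn*L[:,1],p[1]+sn*L[:,0]+c*L[:,1],np.full(4,p[2])]
def fit(obs,w):
    f=lambda p:np.concatenate([wi*(proj(c,corners(p))-np.array(o)).ravel() for (c,o),wi in zip(obs,w)])
    r=least_squares(f,[.547,-.166,.158,.1]);print(r.x.round(4),np.degrees(r.x[3]).round(2),r.fun.round(1))
fit([(A,oa),(B,ob)],[1,1]);fit([(s,os_),(t,ot)],[1,1]);fit([(A,oa),(B,ob),(s,os_),(t,ot)],[1,1,1,1])
plan([[.446,.1956,.285]])
```

```text
[ 0.5433 -0.1364  0.1571] [0.0002 0.0002]
[ 0.5528 -0.2026  0.1563] [0.0001 0.0001]
[ 0.6151 -0.1938  0.154 ] [0.0001 0.0001]
[ 0.606  -0.1267  0.1522] [0. 0.]
[ 0.548  -0.1695  0.1541  0.1439] 8.24 [ 0.7  0.1  0.9  0.2  0.4 -0.4 -0.9 -0.1 -1.5  0.4 -0.6 -0.1  0.5 -0.2
  0.5  0.2]
[ 0.5454 -0.1658  0.1583  0.0535] 3.06 [-0.7  0.7  0.7 -1.3 -1.6 -1.5 -2.2  1.3  0.7  0.9 -0.1  1.4  0.8  0.8
  0.5  0.5]
[ 0.5478 -0.1693  0.1549  0.1373] 7.87 [ 0.1  0.1  0.6  0.8  0.6 -0.1 -1.  -0.4 -1.6  0.4 -0.5  0.5  1.2  0.2
  1.  -0.1  0.3  1.2 -0.7 -1.4 -3.8 -0.6 -2.2  2.9  2.2  1.2  1.1 -0.6
 -0.2 -0.9 -0.1  1.2]
shift [ 0.05 -7.33  0.  ] n rows 4.7
```

Two wrist views agree to 0.2 mm: eye front bar middle about (0.548, −0.169), height 0.155–0.157, yaw about 8°. Next I'll move over the mug and refine its pose.

```bash
python3 -m jog '[[[0,0.0,-1.4,0,0],[0,-0.3,-2.9,0,0],[0,-0.6,-4.4,0,0],[0,-0.7,-5.8,0,0],[0,-0.7,-7.3,0,-0.9],[0,-0.7,-7.3,0,-0.9],[0,-0.7,-7.3,0,-0.9]]]'
python3 - <<'E'
from h import *
s=shot('wrist','wC')
im=cv2.imread('pics/wC.png')
c=proj(s,[[.466,.1956,.098],[.531,.212,.088]]);print(c)
x,y=np.clip(c.mean(0).astype(int)-[70,60],0,400);print(x,y)
cv2.imwrite('pics/m4.png',cv2.resize(im[y:y+135,x:x+140],(560,540),interpolation=cv2.INTER_CUBIC))
E
```

```text
time: 2.88
tcp_pos: [0.4166, 0.1917, 0.2852]
tool_rot: [3.119, 0.364, -0.001]
contact_force: [-0.0, -0.5, 0.6]
gripper_width: 0.0854
grasp_force: 0.0
[[285.18941252 141.98407577]
 [284.44438541  71.83426411]]
214 46
```

View pics/m4.png

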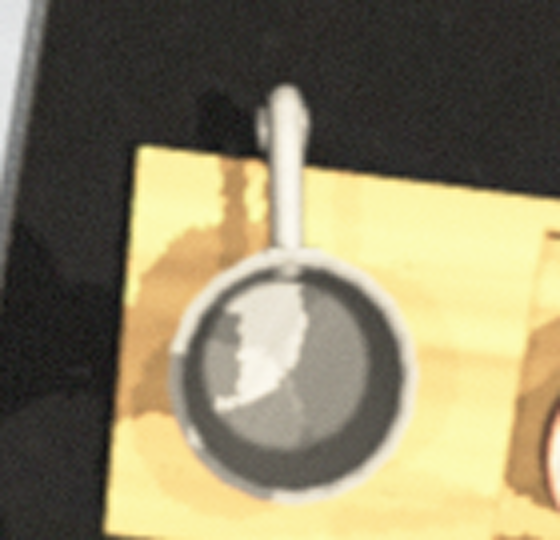

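Run:
```python
from h import *
s=load('wC');t=load('top0');c=lambda u,v:(214+u/4-.375,46+v/4-.375)
print(tri([(s,c(293,377)),(t,T2(102,463))]))
m=atz(s,c(293,377),.098);e=atz(s,c(287,98),.088);b=atz(s,c(288,240),.088);print(m,e,b)
for p,q in((m,e),(b,e)): print(np.degrees(np.arctan2(*(q-p)[1::-1])),np.linalg.norm((q-p)[:2]))
plan([[.4655,.1955,.285],[.4655,.1955,.13],[.4655,.1955,.078]],13.5)
```

```text
(array([0.46713937, 0.194973  , 0.09761217]), [np.float64(0.0013780691524889607), np.float64(0.0013780691524888687)])
[0.46842092 0.19443924 0.098     ] [0.53271736 0.21147707 0.088     ] [0.50061443 0.20337311 0.088     ]
14.841621554223126 0.06651556372984689
14.167570794824066 0.033110003889726444
shift [1.21 0.17 0.  ] n rows 0.8
shift [1.21 0.17 3.88] n rows 2.6
shift [1.22 0.17 5.18] n rows 3.4
roll -0.033
```

```bash
python3 -m jog '[[[0,1.24,0.19,0.2,-0.13],[0,1.24,0.19,1.5,-0.13],[0,1.24,0.19,2.8,-0.13],[0,1.24,0.19,3.8,-0.13],[0,1.24,0.19,4.6,-0.13],[0,1.24,0.19,5.18,-0.13],[0,1.24,0.19,5.18,-0.13],[0,1.24,0.19,5.18,-0.13],[0.15,1.24,0.19,5.18,-0.13],[0.2,1.24,0.19,5.18,-0.13],[0.25,1.24,0.19,5.18,-0.13],[0.3,1.24,0.19,5.18,-0.13]]]'
python3 - <<'E'
from h import *
st=telemetry.read_state();print(st['gripper_width'],st['grasp_force'],tyaw(Ro.from_rotvec(st['tool_rot']).as_matrix()))
E
```

```text
time: 4.42
tcp_pos: [0.4663, 0.1971, 0.079]
tool_rot: [3.115, 0.397, 0.002]
contact_force: [-0.2, -3.3, 5.8]
gripper_width: 0.0609
grasp_force: 58.5
0.06088707720387291 58.46892162866425 14.531830441379373
```

```bash
python3 -m jog '[[[0.6,0,-0.05,0,0],[0.6,0,-0.05,-0.05,0],[0.6,0,-0.05,-0.15,0],[0.6,0,-0.05,-0.3,0],[0.6,0,-0.05,-0.45,0],[0.6,0,-0.05,-0.6,0],[0.6,0,-0.05,-0.8,0],[0.6,0,-0.05,-1.1,0],[0.6,0,-0.05,-1.6,0],[0.6,0,-0.05,-2.4,0],[0.6,0,-0.05,-2.8,0],[0.6,0,-0.05,-2.8,0],[0.6,0,-0.05,-2.8,0]]]'
python3 - <<'E'
from h import *
shot('wrist','wD');shot('scene','sD')
a=cv2.imread('pics/wD.png');b=cv2.imread('pics/sD.png')
cv2.imwrite('pics/m5.png',np.hstack([cv2.resize(a,(400,300),interpolation=3),cv2.resize(b[180:390,130:410],(400,300),interpolation=3)]))
st=telemetry.read_state();print(np.round(st['contact_force'],2),np.round(st['wrist_torque'],3))
# approach: stand frame
P=np.array([.548,-.169]);y=np.radians(7.9);u=np.array([np.cos(y),np.sin(y)])
for back in(.11,.085): print(back,P-back*u)
plan([[*(P-.11*u),.19]],7.9)
E
```

```text
time: 6.05
tcp_pos: [0.4643, 0.1996, 0.1893]
tool_rot: [3.116, 0.398, -0.003]
contact_force: [-0.1, -0.0, -2.2]
gripper_width: 0.061
grasp_force: 66.1
[-0.64 -0.3  -1.82] [0.005 0.051 0.033]
0.11 [ 0.43904396 -0.1841189 ]
0.085 [ 0.4638067  -0.18068279]
shift [-3.02  9.12 -0.02] n rows 6.2
roll 0.834
```

View pics/m5.png

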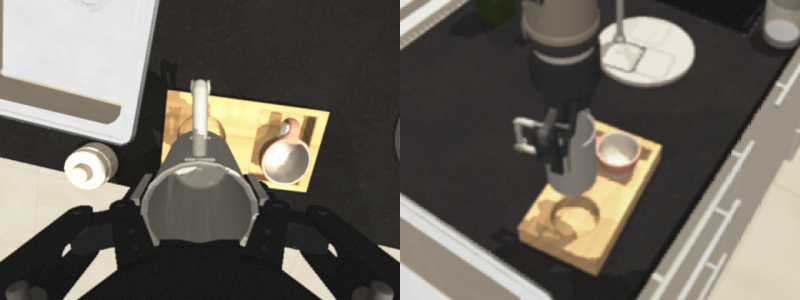

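Mug is out of the caddy, upright, with its handle dead ahead (wrist view: handle tip at about (281,116), column ≈ cx). Caddy looks unmoved. Now carry it to the pre-approach point.

```bash
python3 -m jog '[[[0.6,-0.3,0.5,0,0],[0.6,-0.8,1.4,0,0],[0.6,-1.2,2.4,0,0.1],[0.6,-1.6,3.4,0,0.2],[0.6,-2,4.4,0,0.3],[0.6,-2.3,5.4,0,0.5],[0.6,-2.6,6.4,0,0.6],[0.6,-2.8,7.4,0,0.7],[0.6,-3.02,8.3,0,0.83],[0.6,-3.02,8.8,0,0.83],[0.6,-3.02,9.12,0,0.83],[0.6,-3.02,9.12,0,0.83],[0.6,-3.02,9.12,0.3,0.83],[0.6,-3.02,9.12,0.6,0.83],[0.6,-3.02,9.12,0.65,0.83],[0.6,-3.02,9.12,0.65,0.83],[0.6,-3.02,9.12,0.65,0.83]]]'
python3 - <<'E'
from h import *
shot('wrist','wE');shot('scene','sE')
a=cv2.imread('pics/wE.png');b=cv2.imread('pics/sE.png')
s=load('wE');print(proj(s,[[.548,-.169,.156]]),proj(load('sE'),[[.548,-.169,.156]]))
cv2.imwrite('pics/m6.png',np.hstack([cv2.resize(a[0:150,205:355],(400,400),interpolation=2),cv2.resize(b[110:260,200:350],(400,400),interpolation=2)]))
st=telemetry.read_state();print(np.round(st['contact_force'],2),tyaw(Ro.from_rotvec(st['tool_rot']).as_matrix()))
E
```

```text
time: 8.28
tcp_pos: [0.4403, -0.1836, 0.1647]
tool_rot: [3.134, 0.217, 0.001]
contact_force: [-0.3, 0.6, -3.2]
gripper_width: 0.0605
grasp_force: 66.1
[[277.41659166   7.44965104]] [[312.79262081 169.59585176]]
[-0.6  -0.08 -2.38] 7.928190940027001
```

View pics/m6.png

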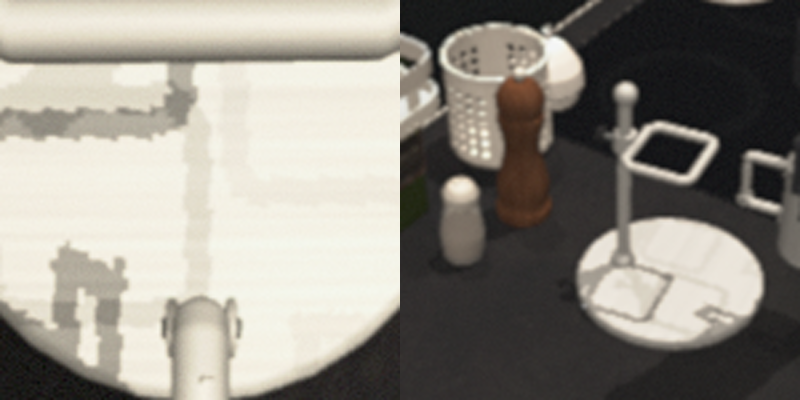

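Run:
```python
from h import *
s=load('sE');w=load('wE')
st=telemetry.read_state();R=Ro.from_rotvec(st['tool_rot']).as_matrix();p=np.array(st['tcp_pos'])
q=lambda u,v:np.array((200+(u-400)/2.667-.3,110+v/2.667-.3))
y=np.radians(tyaw(R));c,sn=np.cos(y),np.sin(y)
def mug(x,z): return [p[0]+c*x,p[1]+sn*x,p[2]-.073+z]
print('tilt',R[:,2].round(4))
pr=proj(s,[mug(.067,.082),mug(.067,.032)]);ob=np.array([q(749,159),q(748,203)]);print('handle pred',pr,'obs',ob)
b=(ob-pr).mean(0);print('bias',b)
for z in(.150,.154,.158,.162):
    print(z,proj(s,[[.548,-.169,z]])+b, 'obs',q(700,164))
print('bar x at z from wE',[(z,atz(w,(205+200/2.667,29/2.667-.3),z).round(4)) for z in(.152,.155,.158)])
print('hook tip (mug x=71,top z=.082)',atz(w,(205+200/2.667,300/2.667),p[2]-.073+.082),mug(.071,.082))
```

```text
tilt [ 8.e-04 -4.e-04 -1.e+00]
handle pred [[330.20440178 167.97653547]
 [328.41162738 185.32787709]] obs [[330.55864267 169.31754781]
 [330.18368954 185.81548556]]
bias [1.06315153 0.91431041]
0.15 [[313.70833806 172.59409071]] obs [312.18593926 171.19231346]
0.154 [[313.80649827 171.20663274]] obs [312.18593926 171.19231346]
0.158 [[313.90517639 169.81185422]] obs [312.18593926 171.19231346]
0.162 [[314.00437655 168.40969705]] obs [312.18593926 171.19231346]
bar x at z from wE [(0.152, array([ 0.5484, -0.1699,  0.152 ])), (0.155, array([ 0.5474, -0.1701,  0.155 ])), (0.158, array([ 0.5465, -0.1702,  0.158 ]))]
hook tip (mug x=71,top z=.082) [ 0.51042571 -0.17522441  0.17367121] [np.float64(0.5105469924343982), np.float64(-0.1738858072157029), np.float64(0.17367120856234158)]
```

Handle-referenced bar height is ≈0.1545, and the handle tip checks with kinematics to 0.2 mm. I'll lower about 2.5 mm so the bar meets the gate at mug z ≈ 66, and advance to just short of touching.

```bash
python3 -m jog '[[[0.6,0,0,0.07,0],[0.6,0.2,0,0.07,0],[0.6,0.4,0,0.07,0],[0.6,0.6,0,0.07,0],[0.6,0.7,0,0.07,0],[0.6,0.7,0,0.07,0],[0.6,0.7,0,0.07,0]]]'; python3 -m jog '[[[0.6,0.08,0,0,0],[0.6,0.16,0,0,0],[0.6,0.2,0,0,0],[0.6,0.25,0,0,0],[0.6,0.25,0,0,0]]]'
```

```text
time: 9.25
tcp_pos: [0.4674, -0.1798, 0.1614]
tool_rot: [-3.134, -0.217, 0.001]
contact_force: [0.8, -0.1, -2.5]
gripper_width: 0.0609
grasp_force: 66.1
time: 9.88
tcp_pos: [0.477, -0.1785, 0.1612]
tool_rot: [-3.134, -0.217, 0.002]
contact_force: [-2.8, -0.2, -1.8]
gripper_width: 0.0608
grasp_force: 66.2
```

```bash
python3 -m jog '[[[0.6,0.08,0,0,0],[0.6,0.16,0,0,0],[0.6,0.24,0,0,0],[0.6,0.32,0,0,0],[0.6,0.4,0,0,0],[0.6,0.4,0,0,0]]]'; python3 -m jog '[[[0.6,0.06,0,0,0],[0.6,0.12,0,0,0],[0.6,0.18,0,0,0],[0.6,0.24,0,0,0],[0.6,0.24,0,0,0]]]'
```

```text
time: 10.62
tcp_pos: [0.4936, -0.1759, 0.1609]
tool_rot: [-3.134, -0.218, 0.0]
contact_force: [-2.7, -0.9, -5.9]
gripper_width: 0.0606
grasp_force: 66.1
time: 11.25
tcp_pos: [0.5043, -0.1744, 0.1613]
tool_rot: [-3.134, -0.218, -0.004]
contact_force: [0.6, -0.8, -7.8]
gripper_width: 0.0607
grasp_force: 66.7
```

```bash
python3 -m jog '[[[0.6,0.05,0,0,0],[0.6,0.1,0,0,0],[0.6,0.14,0,0,0],[0.6,0.17,0,0,0],[0.6,0.17,0,0,0]]]'
```

```text
time: 11.88
tcp_pos: [0.5111, -0.1738, 0.1627]
tool_rot: [3.133, 0.218, 0.005]
contact_force: [0.7, 0.2, -2.1]
gripper_width: 0.0606
grasp_force: 67.2
```

The z force spiked then dropped back to the bare mug weight: the gate has passed the bar and shut. Now the tug straight back.

```bash
python3 -m jog '[[[0.6,-0.1,0,0,0],[0.6,-0.2,0,0,0],[0.6,-0.3,0,0,0],[0.6,-0.4,0,0,0],[0.6,-0.47,0,0,0],[0.6,-0.52,0,0,0],[0.6,-0.52,0,0,0]]]'; python3 -m jog '[[[0.6,-0.03,0,0,0],[0.6,-0.06,0,0,0],[0.6,-0.06,0,0,0]]]'
```

```text
time: 12.75
tcp_pos: [0.4889, -0.1768, 0.1615]
tool_rot: [3.134, 0.217, -0.0]
contact_force: [0.6, 0.1, -2.3]
gripper_width: 0.0609
grasp_force: 67.2
time: 13.12
tcp_pos: [0.4877, -0.1768, 0.1617]
tool_rot: [3.134, 0.218, 0.003]
contact_force: [2.6, -0.1, -3.1]
gripper_width: 0.0607
grasp_force: 67.1
```

```bash
python3 -m jog '[[[0.6,-0.02,0,0,0],[0.6,-0.03,0,0,0],[0.6,-0.03,0,0,0]]]'
```

```text
time: 13.5
tcp_pos: [0.4874, -0.1768, 0.1618]
tool_rot: [3.134, 0.218, 0.006]
contact_force: [6.2, 1.0, -5.6]
gripper_width: 0.0609
grasp_force: 67.0
```

Tug reached 6.2 N with the mug held fast and the TCP still, so it has caught. Next I'll ease off and lower it until the top arm takes the weight on the bar.

```bash
python3 -m jog '[[[0.6,0.05,0,0,0],[0.6,0.1,0,0,0],[0.6,0.1,0,0.05,0],[0.6,0.1,0,0.1,0],[0.6,0.1,0,0.14,0],[0.6,0.1,0,0.14,0]]]';  python3 -m jog '[[[0.6,0,0,0.03,0],[0.6,0,0,0.05,0],[0.6,0,0,0.05,0]]]'
```

```text
time: 14.25
tcp_pos: [0.4891, -0.1767, 0.1556]
tool_rot: [-3.134, -0.217, 0.001]
contact_force: [-0.2, 0.3, -2.5]
gripper_width: 0.0607
grasp_force: 67.2
time: 14.62
tcp_pos: [0.4894, -0.1767, 0.1538]
tool_rot: [-3.134, -0.217, 0.0]
contact_force: [-0.4, -0.3, -2.3]
gripper_width: 0.0609
grasp_force: 67.2
```

```bash
python3 -m jog '[[[0.6,0,0,0.03,0],[0.6,0,0,0.05,0],[0.6,0,0,0.05,0]]]';  python3 -m jog '[[[0.6,0,0,0.02,0],[0.6,0,0,0.03,0],[0.6,0,0,0.03,0]]]'
```

```text
time: 15.0
tcp_pos: [0.4897, -0.1767, 0.1527]
tool_rot: [3.134, 0.217, 0.001]
contact_force: [-3.1, 0.5, 3.4]
gripper_width: 0.0605
grasp_force: 67.7
time: 15.38
tcp_pos: [0.4898, -0.1767, 0.1523]
tool_rot: [3.133, 0.217, 0.002]
contact_force: [-3.9, 1.4, 8.0]
gripper_width: 0.0606
grasp_force: 68.2
```

```bash
python3 -m jog '[[[0.6,0,0,-0.03,0],[0.6,0,0,-0.05,0],[0.6,0,0,-0.05,0]]]'
python3 - <<'E'
from h import *
shot('scene','sF');shot('wrist','wF')
a=cv2.imread('pics/wF.png');b=cv2.imread('pics/sF.png')
cv2.imwrite('pics/m7.png',np.hstack([cv2.resize(a[0:150,205:355],(400,400),interpolation=2),cv2.resize(b[130:230,250:350],(400,400),interpolation=2)]))
E
```

```text
time: 15.75
tcp_pos: [0.4897, -0.1767, 0.1528]
tool_rot: [3.134, 0.217, 0.001]
contact_force: [-1.2, 0.5, 2.8]
gripper_width: 0.0609
grasp_force: 67.7
```

View pics/m7.png

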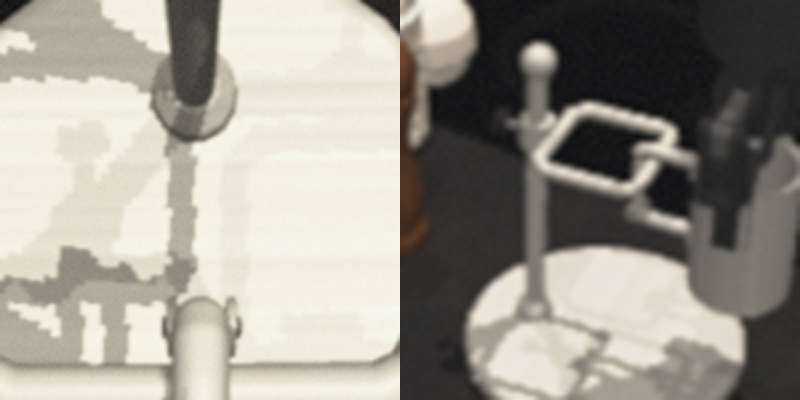

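Wrist and scene crops: top arm lies over the bar, nose end inside the eye, gate shut behind the bar. Release, then retreat.

```bash
python3 -m jog '[[[0.3,0,0,0,0],[0.27,0,0,0,0],[0.24,0,0,0,0],[0.2,0,0,0,0],[0.1,0,0,0,0],[0,0,0,0,0],[0,0,0,0,0],[0,0,0,0,0],[0,0,0,-0.4,0],[0,0,0,-1.0,0],[0,-0.3,0,-1.8,0],[0,-0.8,0,-2.6,0],[0,-1.2,0,-3.0,0],[0,-1.2,0,-3.0,0],[0,-1.2,0,-3.0,0],[0,-1.2,0,-3.0,0],[0,-1.2,0,-3.0,0],[0,-1.2,0,-3.0,0],[0,-1.2,0,-3.0,0],[0,-1.2,0,-3.0,0]]]'; python3 -m jog '[[[0,0,0,0,0],[0,0,0,0,0],[0,0,0,0,0],[0,0,0,0,0],[0,0,0,0,0],[0,0,0,0,0],[0,0,0,0,0],[0,0,0,0,0]]]'
python3 - <<'E'
from h import *
shot('scene','sG')
import subprocess
b=cv2.imread('pics/sG.png');cv2.imwrite('pics/m8.png',cv2.resize(b[120:270,210:410],(800,600),interpolation=2))
s2=shot('top','tG')
E
```

```text
time: 18.35
tcp_pos: [0.4419, -0.1833, 0.2727]
tool_rot: [-3.134, -0.217, 0.0]
contact_force: [-0.7, -0.9, -0.6]
gripper_width: 0.0854
grasp_force: 0.0
time: 19.35
tcp_pos: [0.4419, -0.1833, 0.2727]
tool_rot: [-3.134, -0.217, 0.0]
contact_force: [-0.7, -0.6, -0.2]
gripper_width: 0.0854
grasp_force: 0.0
```

View pics/m8.png

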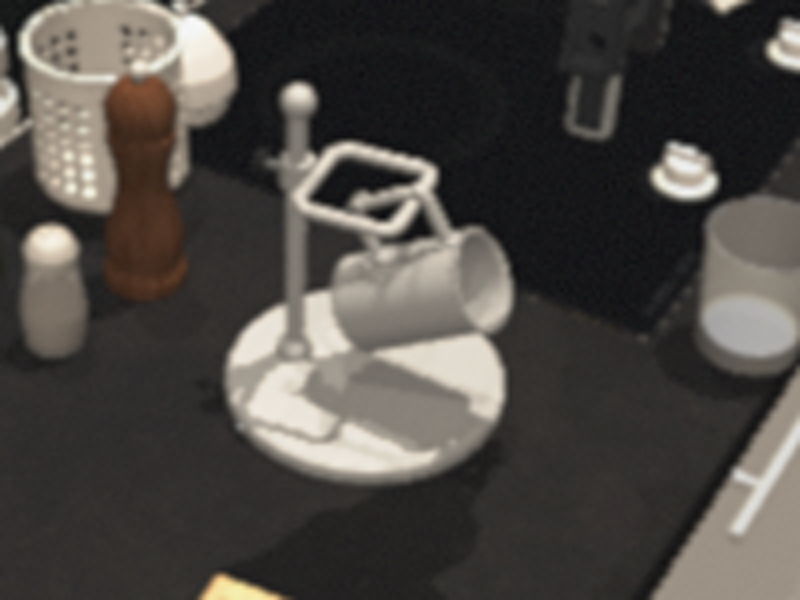

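The mug hangs from the eye's front bar (eye at about (365,190), mug (420,290)), with the stand upright and the robot clear. I'll let the swing die, checking by frame difference, then hand in.

```bash
python3 -m jog '[[[0,0,0,0,0],[0,0,0,0,0],[0,0,0,0,0],[0,0,0,0,0],[0,0,0,0,0],[0,0,0,0,0],[0,0,0,0,0],[0,0,0,0,0],[0,0,0,0,0],[0,0,0,0,0],[0,0,0,0,0],[0,0,0,0,0],[0,0,0,0,0],[0,0,0,0,0],[0,0,0,0,0],[0,0,0,0,0],[0,0,0,0,0],[0,0,0,0,0],[0,0,0,0,0],[0,0,0,0,0]]]' | head -1
python3 - <<'E'
from h import *
I=[snapshot('scene')['image'][120:270,260:360].astype(int) for _ in range(4)]
o=cv2.cvtColor(cv2.imread('pics/sG.png'),cv2.COLOR_BGR2RGB)[120:270,260:360].astype(int)
print([np.abs(i-I[-1]).max(2).__gt__(40).sum() for i in [o]+I])
E
```

```text
time: 21.95
[np.int64(0), np.int64(0), np.int64(0), np.int64(0), np.int64(0)]
```

```bash
python3 -c "
from plant import bot
print(bot.job_done())"
```

```text
the job is handed in; nothing more can be done
None
```

The mug is clipped onto the eye and hangs there at rest: the gate snapped shut behind the bar, it held in a tug of about 6 N, the robot stands clear, and the job is handed in at about 22 s.

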